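Back a tablet frame with the straightedge in the repair fixture

ROBOT

A 6-joint arm with a two-finger parallel gripper is mounted at the origin on the work surface. World frame = base frame: x ahead of the robot, y to its left, z up, the work surface at z = 0. Lengths are in m, angles in rad, forces in N, time in s.
With the tool pointing down it reaches from about 0.375 to 0.9 m from the base axis. Payload 3.1 kg.
Tool frame: the origin (TCP) lies on the mounting face of the last link; the fingertips stand ctrl.tip_reach ahead of it and the grasp point (between the pads) lies 164 mm ahead of it (ctrl.tip_reach is the distance from the TCP to the fingertips, in m); z points along the fingers, y is the line along which they close (so a half turn about z gives the same grasp; the last joint's range is limited). The gripper opens to 87 mm and grips with 3 to 60 N. Pads are 19 mm wide; open, the fingers measure 117 mm over their backs; the gripper's body (75 mm by 190 mm) begins 51 mm behind the grasp point.
Start: joints at [1.026, 0.527, 1.433, -0, 1.181, -0.178], TCP at [0.224, 0.584, 0.405] pointing down, gripper open.
Joint ranges: [-3.08, 3.08], [-0.75, 2.2], [0.22, 2.44], [-1.43, 4.57], [0, 2.65], [-2.85, 2.85]. Speed limits (rad/s): [2.79, 2.79, 3.14, 3.14, 3.14, 3.14].

INTERFACE

Orientations are given as a unit quaternion [x, y, z, w].
In Python, from bench import ctrl gives the robot as it stands.
- The arm moves only by the tool send_rows, never from a script. Its argument "steps" is one flat list of numbers, 7 for each row, row after row: the shift along the world's x, y, z in mm, then the turn, a rotation vector about the world's x, y, z in degrees, then the finger opening in mm, from 0 to 87. A call has 1 to 20 rows; each row is the pose to reach, as a shift and turn from the pose commanded when the call began; what a row does not reach only later rows make up. A row lasts 1/10 s, in which the tool goes at most 50 mm and 8.59 degrees, less where a joint would pass 70% of its speed; a pose out of reach is approached as far as the arm can. A call with a gripper value outside its range is refused whole. The fingers move at their own pace and stop on an object; "squeeze" is the grip in N (left out, the last holds). Time passes only in rows, so rows that repeat a pose let the fingers close. It gives the time, the measured TCP pose, the force, the opening and the grip force at its end, in the units of the state.
- ctrl.get_state(): the state, without advancing time (a new reading comes with each control period).
- ctrl.snapshot(name): name is "side" or "top"; returns (picture, depth): 480x640x3 uint8, red, green, blue; 480x640 float32, m along the optical axis (not along the pixel's ray), 0 where there is no reading.
- ctrl.calibration(name): a dict with "vertical_fov" (degrees; the focal length in pixels is half the picture's height over the tangent of half this angle, whatever the lens; pixels are square), "cx", "cy" (the principal point, pixels), "k1" (the pictures are not rectified: a ray, as slopes to the right and down, at radius r is drawn at 1 + k1 r^2 times it, then the intrinsics apply), "rvec" (rotation vector, rad) and "tvec" (3), from world to camera coordinates, as OpenCV has them. Camera axes: x right, y down, z forward; pixel columns grow to the right and rows downward; lengths in m; the calibration is good to about 2 mm. A picture is of the moment at which its call begins. calibration takes no time and is no camera call.
- ctrl.hand_in(): hands the job in; it is judged then, once.
Trained networks look in the newest picture that a camera, given by its name, has taken for a name from the list of things; names that differ only in an ending like _2 or _b are one class to them, and where a whole thing is asked for, a point or a joint stands for the part that bears it (a point fixed in the world has none). Each returns a list of dicts, best first, with "p" (0 to 1); they miss things now and then, are a little off and sometimes report something else, mostly with a low value. They report only what shows in the picture. A call takes as long as a camera call.
- ctrl.look_for(label, camera): "bbox" ([centre column, centre row, width, height] in pixels, round what is visible of it).
The state is a dict: "clock": time; "qpos": joint angles; "joint_velocities": joint speeds; "joint_torque": joint torques, N m; "tcp_pos": TCP position; "eef_rot": TCP orientation; "ft_force": force on the tool from outside, world axes, zero at the start; "moment": the same for the moment, N m; "grip_width": finger opening in m; "finger_force": force on a finger pad.
Only numpy, scipy, OpenCV 4.12 (cv2) and the standard library are available. Lean on these libraries where they do the work, as an engineer would, in place of code of your own. Each camera call takes 0.05 s, during which the arm holds its last target. There are 200 camera calls.

TASK

The tablet frame in the repair fixture must not bow while its screen is glued on. Pick up the steel straightedge and lay it flat on the fixture plate in the gap between frame and jaw, flush against the frame's long side along its whole length and covering that side from corner to corner, and let go of it there. Then slide the jaw by its knob until its nose bears on the straightedge, let go, and leave the straightedge so backed; do not disturb the other things on the bench.

Things in the scene. Friction and masses are not known exactly. Their poses are not given: they have to be found in the camera images.
- fixture: Fixed dark steel plate on the bench (z=0), 260 (x) x 220 (y) x 12 mm; origin: centre of underside. On it a fixed tablet frame, an open aluminium tray with batteries and circuit board inside, spans x 15 to 125, y -85 to 85 mm, top 22 mm above the bench. Two corner blocks (top under 26 mm) stand at its short ends. The jaw slides on the -x half; between frame and open jaw the plate is bare.
- frame_side (a point): Middle of the foot of the frame's free long side, at (15, 0, 12) mm in the fixture's frame; axes as the fixture's: x points into the frame, square to the side; y runs along the side (170 mm). The straightedge goes on its -x side.
- straightedge: Loose straightedge flat on the bench: steel blade 200 (x) x 28 (y) x 8 mm thick, either long face may be used; a black upright grip rib 70 (x) x 12 (y) mm stands on its middle, 8 to 38 mm above the underside. About 0.32 kg. Origin: centre of the underside, z up. When flush, its centreline is 14 mm from the frame's side.
- jaw (a joint): Travel of the fixture's sliding jaw, m: 0 fully open, growing along the fixture's +x towards the frame. Its flat nose, 80 mm wide (y), 10 mm high above the plate, is at fixture x = -68 mm + travel: it touches a flush straightedge at 55 mm; end stop 60 mm. Starts at 0 to 15 mm, needs about 2.5 N to slide and stays where left.
- jaw_knob (a point): Top centre of the jaw's upright round black knob, 18 mm in diameter and 30 mm tall; it stands from 10 to 40 mm above the plate (top 52 mm above the bench), on the fixture's centreline (y = 0), 30 mm behind the nose face; it moves with the jaw.
- multimeter: Bystander: yellow hand-held meter 170 x 85 x about 48 mm; origin centre of underside, length along x.
- mouse: Bystander: white computer mouse 105 x 60 x 30 mm; origin centre of underside.
- carton: Bystander: white box 110 x 85 x 35 mm; origin centre of underside.
- screwdriver: Bystander: screwdriver 170 mm long lying along its x.

How it is judged:
By the outcome, as a careful person would: the job done as asked, in the order asked, and still so for the second after the job is handed in, with the robot touching nothing.
It also fails if it takes over 51 s, if anything falls off the work surface, if the arm or the gripper's body presses on something with over 40 N, if the wrist force passes 120 N, or if a joint passes its speed limit or range.

## Working session

There is one attempt and no reset: what is moved stays moved. The work goes in short steps, Python scripts to look and compute and a tool call to move; the robot and the scene stay as the last step left them, time stands still between calls to the robot, and variables do not carry over. Pictures are saved under pics/ and viewed, at most 10 in all, crops included, and the job is handed in when it is done.

Besides the shell and the picture viewer there is one more tool, called after ">>>" as a command line: name --argument value ..., lists and objects as JSON in quotes. send_rows: Moves the arm, as the interface text tells. Its arguments: {"type":"object","properties":{"steps":{"type":"array","items":{"type":"number"}},"squeeze":{"type":"number"}},"required":["steps"]}

```bash
mkdir -p pics; cat > h.py <<'E'
import numpy as np, cv2
from bench import ctrl
from scipy.spatial.transform import Rotation as R
def cam(n):
    c=ctrl.calibration(n); f=240/np.tan(np.radians(c["vertical_fov"])/2)
    return c,f,R.from_rotvec(np.ravel(c["rvec"])).as_matrix(),np.ravel(c["tvec"])
def rays(n,uv):
    c,f,Rm,t=cam(n); d=(np.atleast_2d(uv).astype(float)-[c["cx"],c["cy"]])/f
    s=d.copy()
    for _ in range(10): s=d/(1+c["k1"]*(s**2).sum(1,keepdims=True))
    return np.c_[s,np.ones(len(s))]
def deproj(n,uv,z):   # camera depth -> world
    c,f,Rm,t=cam(n); return (rays(n,uv)*np.ravel(z)[:,None]-t)@Rm
def plane(n,uv,h):    # intersect with world z=h
    c,f,Rm,t=cam(n); d=rays(n,uv)@Rm; o=-Rm.T@t
    return o+d*((h-o[2])/d[:,2])[:,None]
def proj(n,P):
    c,f,Rm,t=cam(n); p=np.atleast_2d(P)@Rm.T+t; s=p[:,:2]/p[:,2:]
    return s*(1+c["k1"]*(s**2).sum(1,keepdims=True))*f+[c["cx"],c["cy"]]
def cloud(n,dep):
    v,u=np.mgrid[:480,:640]; uv=np.c_[u.ravel(),v.ravel()]
    return deproj(n,uv,dep.ravel()).reshape(480,640,3)
E
python3 - <<'E'
from h import *
for n in ["top","side"]:
    im,d=ctrl.snapshot(n); cv2.imwrite(f"pics/{n}0.png",im[...,::-1]); np.savez(f"{n}0.npz",im=im,d=d)
    c=cam(n); print(n,-c[2].T@c[3], c[0]["k1"],c[1])
    for l in ["straightedge","fixture","jaw_knob","jaw","multimeter","mouse","carton","screwdriver"]:
        r=ctrl.look_for(l,n); print(l,[(np.round(x["bbox"]).tolist(),round(x["p"],2)) for x in r[:2]])
s=ctrl.get_state(); print(s["clock"],s["tcp_pos"],s["eef_rot"],ctrl.tip_reach)
E
```

```text
top [0.40889959 0.05431592 1.5208846 ] -0.09763416920605301 621.2734883054719
straightedge [([478.0, 280.0, 57.0, 75.0], 0.88)]
fixture [([273.0, 267.0, 104.0, 115.0], 0.66)]
jaw_knob [([271.0, 300.0, 32.0, 27.0], 0.77)]
jaw [([270.0, 299.0, 29.0, 18.0], 0.68)]
multimeter [([493.0, 199.0, 72.0, 44.0], 0.81), ([140.0, 273.0, 47.0, 55.0], 0.18)]
mouse [([404.0, 190.0, 40.0, 50.0], 0.62)]
carton [([140.0, 271.0, 47.0, 56.0], 0.87)]
screwdriver [([307.0, 168.0, 68.0, 13.0], 0.82)]
side [ 0.4214649  -0.81461457  0.73847622] -0.057692675810863105 496.4352209677616
straightedge [([305.0, 424.0, 89.0, 84.0], 0.71), ([432.0, 417.0, 90.0, 108.0], 0.68)]
fixture [([283.0, 246.0, 111.0, 60.0], 0.83)]
jaw_knob [([247.0, 238.0, 21.0, 18.0], 0.53)]
jaw [([249.0, 240.0, 23.0, 24.0], 0.54)]
multimeter [([432.0, 419.0, 89.0, 106.0], 0.78)]
mouse [([404.0, 322.0, 56.0, 41.0], 0.72), ([284.0, 242.0, 114.0, 61.0], 0.63)]
carton [([260.0, 175.0, 40.0, 24.0], 0.9)]
screwdriver [([393.0, 248.0, 25.0, 44.0], 0.89)]
0.9 [0.22352584 0.58361361 0.40477986] [1.81896519e-01 9.83317678e-01 1.72353961e-05 8.98923896e-06] 0.1822
```

View pics/top0.png

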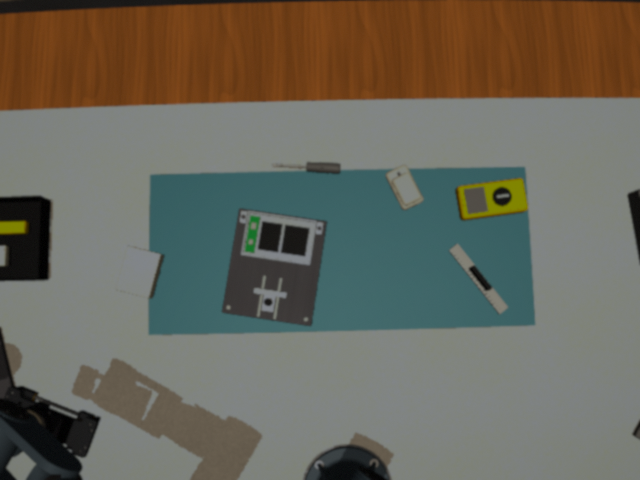

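View pics/side0.png

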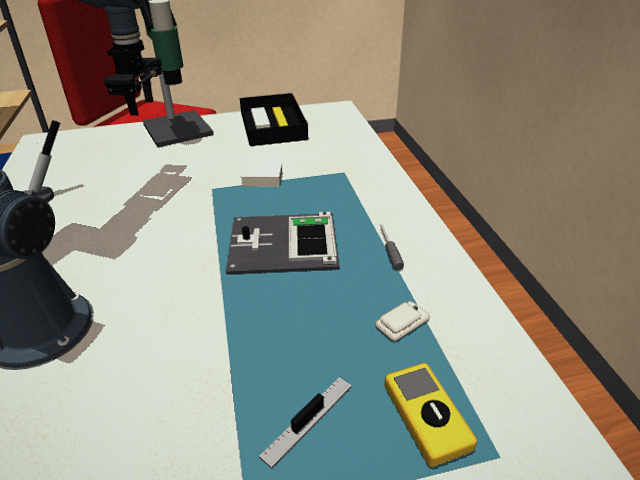

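The top view shows the fixture at about (273,267), with its jaw knob at (268,301) and the frame above it. The straightedge is at (479,279), the carton at (140,271), the mouse at (405,188), the meter at (492,199) and the screwdriver at (307,168). The side view agrees, with the straightedge grip at (308,412) and the knob at (246,233).

```bash
python3 - <<'E'
from h import *
def seg(n,box,h,mode):
    z=np.load(n+"0.npz"); im=z["im"]; hsv=cv2.cvtColor(im,cv2.COLOR_RGB2HSV)
    x0,y0,x1,y1=box
    teal=(hsv[...,0]>80)&(hsv[...,0]<105)&(hsv[...,1]>80)
    m=np.zeros((480,640),np.uint8); m[y0:y1,x0:x1]=(~teal[y0:y1,x0:x1])
    k,l,st,_=cv2.connectedComponentsWithStats(m); i=1+np.argmax(st[1:,4]); m=(l==i)
    v,u=np.nonzero(m); P=plane(n,np.c_[u,v],h)[:,:2]
    r=cv2.minAreaRect((P*1000).astype(np.float32)); print(n,mode,len(u),np.round(r[0],1),np.round(r[1],1),round(r[2],2))
    print("  corners",np.round(cv2.boxPoints(r)).tolist())
    g=np.zeros((480,640),bool); 
    return m,hsv
for n,b in [("top",(435,235,525,325)),("side",(250,365,362,475))]:
    m,hsv=seg(n,b,.008,"edge")
    im=np.load(n+"0.npz")["im"]; dk=m&(hsv[...,2]<60); dk=cv2.morphologyEx(dk.astype(np.uint8),cv2.MORPH_OPEN,np.ones((2,2)))
    v,u=np.nonzero(dk); P=plane(n,np.c_[u,v],.038)[:,:2]*1000; r=cv2.minAreaRect(P.astype(np.float32)); print("  rib",len(u),P.mean(0),r)
seg("top",(205,195,345,335),.012,"fix"); seg("side",(216,200,350,280),.012,"fix")
for n,uv in [("top",[268.5,301]),("side",[246,228])]: print("knob",plane(n,[uv],.052))
for n in ["top","side"]:
    d=np.load(n+"0.npz")["d"]; C=cloud(n,d)
    for nm,p in {"top":[("knob",(301,268)),("rib",(279,479)),("teal",(320,400)),("plate",(305,240))],"side":[("knob",(232,246)),("rib",(408,308)),("teal",(350,300))]}[n]:
        print(n,nm,C[p[0]-1:p[0]+2,p[1]-1:p[1]+2].reshape(-1,3).mean(0).round(3))
E
```

```text
top edge 1114 [ 496.7 -337. ] [205.   34.5] 36.38
  corners [[404.0, -384.0], [424.0, -412.0], [589.0, -290.0], [569.0, -262.0]]
  rib 179 [ 493.75972466 -336.10207633] ((493.52459716796875, -336.41668701171875), (67.71151733398438, 15.764741897583008), 36.59954833984375)
side edge 2100 [ 497.4 -336.2] [202.5  36.3] 36.63
  corners [[405.0, -382.0], [427.0, -411.0], [590.0, -290.0], [568.0, -261.0]]
  rib 506 [ 497.44669199 -348.77542443] ((498.822509765625, -347.8501281738281), (80.0492172241211, 22.32210922241211), 36.111698150634766)
top fix 9679 [538.6 162.1] [221.1 261.9] 80.2
  corners [[391.0, 75.0], [649.0, 31.0], [686.0, 249.0], [428.0, 293.0]]
side fix 6018 [539.6 162.8] [240.9 259.1] 80.11
  corners [[391.0, 66.0], [647.0, 22.0], [688.0, 259.0], [433.0, 304.0]]
knob [[0.45298172 0.1740804  0.052     ]]
knob [[0.45528048 0.17694765 0.052     ]]
top knob [0.453 0.175 0.053]
top rib [ 0.494 -0.333  0.031]
top teal [ 0.4   -0.141 -0.001]
top plate [0.446 0.247 0.011]
side knob [0.454 0.171 0.045]
side rib [ 0.5   -0.338  0.038]
side teal [ 0.516 -0.182  0.002]
```

>>> send_rows --steps '[40,-30,-10,0,0,-8,60,80,-60,-20,0,0,-16,60,110,-95,-30,0,0,-24,60,140,-130,-40,0,0,-32,60,165,-170,-50,0,0,-38,60,190,-210,-60,0,0,-44,60,210,-250,-70,0,0,-50,60,230,-290,-80,0,0,-56,60,245,-335,-90,0,0,-62,60,255,-380,-95,0,0,-68,60,265,-425,-100,0,0,-74,60,275,-470,-100,0,0,-80,60,280,-515,-100,0,0,-86,60,285,-560,-100,0,0,-92,60,290,-605,-100,0,0,-98,60,290,-650,-100,0,0,-104,60,290,-695,-100,0,0,-110,60,285,-740,-100,0,0,-116,60,283,-785,-100,0,0,-120,60,280,-830,-100,0,0,-122.5,60]'

```text
clock: 2.9
tcp_pos: [0.5033, -0.2484, 0.3049]
eef_rot: [0.95, 0.312, 0.0, 0.0]
ft_force: [0.5, 0.2, -0.5]
grip_width: 0.0598
finger_force: 0.0
```

>>> send_rows --steps '[-3,-46,-10,0,0,0,60,-6,-91,-20,0,0,0,60,-6,-91,-20,0,0,0,60,-6,-91,-20,0,0,0,60]'

```text
clock: 3.3
tcp_pos: [0.4971, -0.3384, 0.2843]
eef_rot: [0.95, 0.312, -0.0, -0.001]
ft_force: [-0.8, 0.3, 1.0]
grip_width: 0.06
finger_force: 0.0
```

```bash
python3 - <<'E'
from h import *
n="side"; im,d=ctrl.snapshot(n); cv2.imwrite("pics/s1.png",cv2.resize(im[300:480,200:440],(800,600),interpolation=cv2.INTER_CUBIC)[...,::-1])
s=ctrl.get_state(); r=R.from_quat(s["eef_rot"]); print(s["clock"],s["tcp_pos"],r.as_matrix()[:,1],r.as_matrix()[:,2],s["qpos"],s["ft_force"])
p=s["tcp_pos"]+r.as_matrix()[:,2]*.1822; print("tip",p, (proj(n,[p])-[200,300])*800/240)
E
```

```text
3.35 [ 0.49718954 -0.33702556  0.2844773 ] [ 0.59481003 -0.80386449 -0.00170393] [-8.96869497e-04  1.45604013e-03 -9.99998538e-01] [-7.81663928e-01  6.51188295e-01  1.59582027e+00  5.14224786e-04
  8.96246428e-01  1.51780650e-01] [ 0.33391044  0.49236471 -0.60766975]
tip [ 0.49702613 -0.33676027  0.10227757] [[348.93757408 278.1334487 ]]
```

View pics/s1.png

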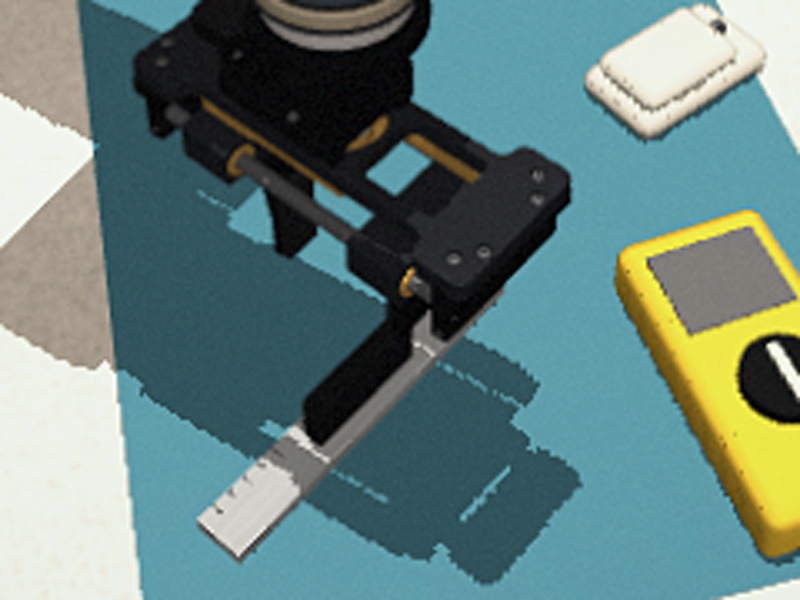

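The gripper straddles the rib, whose near end is at crop pixel (318,420), and it stays clear of the meter. I'll descend and grip.

>>> send_rows --steps '[0,0,-30,0,0,0,50,0,0,-55,0,0,0,50,0,0,-75,0,0,0,50,0,0,-85,0,0,0,50,0,0,-85,0,0,0,30,0,0,-85,0,0,0,5,0,0,-85,0,0,0,5,0,0,-85,0,0,0,5,0,0,-85,0,0,0,5,0,0,-85,0,0,0,5,0,0,-85,0,0,0,5]' --squeeze 40

```text
clock: 4.45
tcp_pos: [0.4976, -0.3375, 0.2003]
eef_rot: [0.95, 0.313, 0.0, 0.0]
ft_force: [-0.1, 1.3, 3.1]
grip_width: 0.0118
finger_force: 40.0
```

>>> send_rows --steps '[0,0,10,0,0,0,5,0,0,40,0,0,0,5,0,0,80,0,0,0,5,0,0,100,0,0,0,5,0,0,100,0,0,0,5]'

```text
clock: 4.95
tcp_pos: [0.4982, -0.338, 0.303]
eef_rot: [0.95, 0.314, 0.002, 0.003]
ft_force: [0.7, -1.1, -3.3]
grip_width: 0.0121
finger_force: 40.0
```

```bash
python3 - <<'E'
from h import *
n="side"; im,d=ctrl.snapshot(n); cv2.imwrite("pics/s2.png",cv2.resize(im[250:450,200:440],(720,600),interpolation=cv2.INTER_CUBIC)[...,::-1])
s=ctrl.get_state(); print(s["clock"],s["tcp_pos"],s["eef_rot"],s["ft_force"],s["moment"],s["grip_width"],s["finger_force"])
# where the blade (underside at tcp-0.199) should show
a=np.radians(36.5);M=np.array([[np.cos(a),-np.sin(a)],[np.sin(a),np.cos(a)]])
c=np.array([[100,14],[100,-14],[-100,-14],[-100,14]])/1000@M.T+[.497,-.3365]
print((proj(n,np.c_[c,np.full(4,s["tcp_pos"][2]-.191)])-[200,250])*3)
E
```

```text
5.0 [ 0.49757493 -0.33742225  0.30094994] [9.49574335e-01 3.13539259e-01 5.74820140e-04 1.17722237e-03] [-0.24681275  0.31008804 -4.9233784 ] [-0.04647896  0.15190599 -0.02314829] 0.011972055956376484 39.99792516231537
[[414.70098804 265.15414683]
 [454.33624078 289.72434798]
 [193.15178751 538.90463656]
 [152.27702684 505.20777231]]
```

View pics/s2.png

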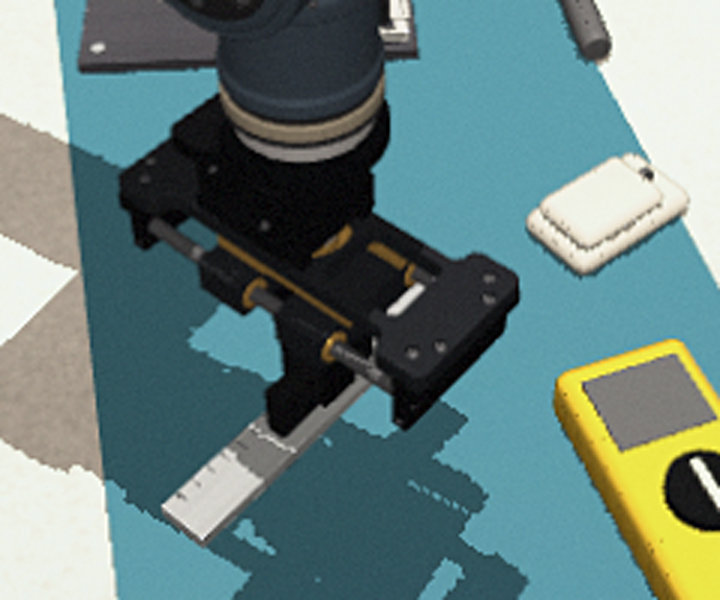

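The straightedge is held level; the near blade end is at crop pixel (183,525), within about 4 mm of my model. I'll carry it over the gap.

>>> send_rows --steps '[1,10,0,0,0,1,5,3,25,0,0,0,2,5,5,45,0,0,0,4,5,8,70,0,0,0,6,5,10,100,0,0,0,8.5,5,12,130,0,0,0,11,5,14,160,0,0,0,14,5,16,190,0,0,0,16.5,5,18,220,0,0,0,19,5,20,250,0,0,0,22,5,22,280,0,0,0,24.5,5,24,310,0,0,0,27,5,26,340,0,0,0,30,5,28,370,0,0,0,32.5,5,30,400,0,0,0,35,5,32,430,0,0,0,38,5,34,455,0,0,0,40,5,35,475,0,0,0,42,5,36,490,0,0,0,43.2,5,36,500,0,0,0,43.7,5]'

```text
clock: 7.0
tcp_pos: [0.5325, 0.1646, 0.2992]
eef_rot: [0.764, 0.646, -0.001, -0.001]
ft_force: [0.3, -0.3, -2.8]
grip_width: 0.0116
finger_force: 40.0
```

>>> send_rows --steps '[0,0,-15,0,0,0,5,0,0,-30,0,0,0,5,0,0,-45,0,0,0,5,0,0,-55,0,0,0,5,0,0,-55,0,0,0,5,0,0,-55,0,0,0,5]'

```text
clock: 7.6
tcp_pos: [0.5336, 0.1625, 0.2448]
eef_rot: [0.765, 0.644, -0.0, -0.0]
ft_force: [-0.6, 0.0, -3.1]
grip_width: 0.0115
finger_force: 40.0
```

```bash
python3 - <<'E'
from h import *
n="side"; im,d=ctrl.snapshot(n); x,y=210,170; cv2.imwrite("pics/s3.png",cv2.resize(im[y:y+120,x:x+160],(800,600),interpolation=cv2.INTER_CUBIC)[...,::-1])
im2,d2=ctrl.snapshot("top"); np.savez("t3.npz",im=im2,d=d2)
s=ctrl.get_state(); print(s["clock"],s["tcp_pos"],s["eef_rot"],s["ft_force"],s["moment"],s["grip_width"])
e=np.degrees(np.arctan2(*s["eef_rot"][1::-1]))*2-90; print("closing yaw",e)
a=np.radians(e+90);M=np.array([[np.cos(a),-np.sin(a)],[np.sin(a),np.cos(a)]])
c=np.array([[100,14],[100,-14],[-100,-14],[-100,14]])/1000@M.T+s["tcp_pos"][:2]
print("blade",((proj(n,np.c_[c,np.full(4,s["tcp_pos"][2]-.191)])-[x,y])*5).round())
f=np.radians(-9.8);F=np.array([[np.cos(f),-np.sin(f)],[np.sin(f),np.cos(f)]])
c=np.array([[15,-85],[15,85],[125,85],[125,-85]])/1000@F.T+[.5386,.1621]
print("frame",((proj(n,np.c_[c,np.full(4,.022)])-[x,y])*5).round())
E
```

```text
7.7 [0.53387411 0.16259493 0.24539083] [7.64731954e-01 6.44348146e-01 5.79503095e-04 4.11899836e-04] [ 1.05512323  1.0985747  -3.5627892 ] [-0.10118036  0.06177949  0.01800259] 0.011925692666946845
closing yaw -9.766337074874656
blade [[321. 169.]
 [376. 167.]
 [374. 406.]
 [312. 409.]]
frame [[391. 441.]
 [390. 235.]
 [603. 226.]
 [628. 430.]]
```

View pics/s3.png

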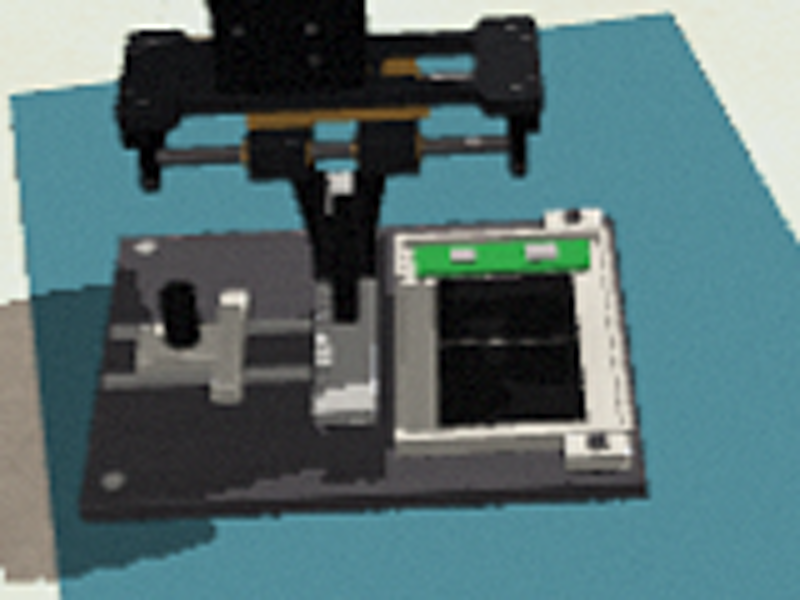

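The blade hangs over the gap, its near end at (344,415), and is parallel to the frame's left edge at (394,235)–(395,441). It clears the frame by about 7 mm. I'll lower it gently.

>>> send_rows --steps '[0,0,-8,0,0,0,5,0,0,-16,0,0,0,5,0,0,-23,0,0,0,5,0,0,-28,0,0,0,5,0,0,-30,0,0,0,5,0,0,-31,0,0,0,5,0,0,-32,0,0,0,5,0,0,-32,0,0,0,5]'

```text
clock: 8.5
tcp_pos: [0.5336, 0.1627, 0.2128]
eef_rot: [0.765, 0.644, 0.0, 0.0]
ft_force: [0.4, -1.2, -3.3]
grip_width: 0.0117
finger_force: 40.0
```

>>> send_rows --steps '[0,0,-1,0,0,0,5,0,0,-1,0,0,0,5,0,0,-1,0,0,0,5]'

```text
clock: 8.8
tcp_pos: [0.5337, 0.1627, 0.2123]
eef_rot: [0.765, 0.644, 0.0, 0.0]
ft_force: [0.5, 0.4, 1.5]
grip_width: 0.0114
finger_force: 40.0
```

Touched down. Next I'll slide it along the fixture's +x to the frame.

>>> send_rows --steps '[1,-0.2,0,0,0,0,5,2,-0.3,0,0,0,0,5,3,-0.5,0,0,0,0,5,4,-0.7,0,0,0,0,5,4,-0.7,0,0,0,0,5]' --squeeze 25

```text
clock: 9.3
tcp_pos: [0.5359, 0.1623, 0.2123]
eef_rot: [0.765, 0.644, -0.002, -0.002]
ft_force: [-5.5, 1.4, 7.9]
grip_width: 0.012
finger_force: 25.0
```

>>> send_rows --steps '[0.7,-0.1,0,0,0,0,5,1.2,-0.2,0,0,0,0,5,1.2,-0.2,0,0,0,0,5]'

```text
clock: 9.6
tcp_pos: [0.5369, 0.1621, 0.2124]
eef_rot: [0.765, 0.644, -0.002, -0.002]
ft_force: [-5.1, 0.9, 8.3]
grip_width: 0.0118
finger_force: 25.0
```

>>> send_rows --steps '[1,-0.2,0.4,0,0,0,5,2,-0.3,0.4,0,0,0,5,2,-0.3,0.4,0,0,0,5]'

```text
clock: 9.9
tcp_pos: [0.5404, 0.1615, 0.2123]
eef_rot: [0.765, 0.644, -0.001, -0.001]
ft_force: [-3.4, 0.4, 4.8]
grip_width: 0.0115
finger_force: 25.0
```

>>> send_rows --steps '[1,-0.2,0,0,0,0,5,2,-0.3,0,0,0,0,5,2,-0.3,0,0,0,0,5]'

```text
clock: 10.2
tcp_pos: [0.5416, 0.1613, 0.2123]
eef_rot: [0.765, 0.644, -0.002, -0.001]
ft_force: [-5.6, 2.1, 7.9]
grip_width: 0.0122
finger_force: 25.0
```

>>> send_rows --steps '[1,-0.2,0,0,0,0,5,1.5,-0.3,0,0,0,0,5,1.5,-0.3,0,0,0,0,5]'

```text
clock: 10.5
tcp_pos: [0.5421, 0.1613, 0.2123]
eef_rot: [0.765, 0.644, -0.003, -0.002]
ft_force: [-7.7, 2.5, 9.9]
grip_width: 0.012
finger_force: 25.0
```

>>> send_rows --steps '[1,-0.2,0,0,0,0,5,1.5,-0.3,0,0,0,0,5,1.5,-0.3,0,0,0,0,5]'

```text
clock: 10.8
tcp_pos: [0.5427, 0.1612, 0.2124]
eef_rot: [0.765, 0.644, -0.003, -0.003]
ft_force: [-9.9, 3.8, 12.2]
grip_width: 0.012
finger_force: 25.0
```

Contact with the frame. I'll relax most of the push, open and rise.

>>> send_rows --steps '[-1,0.2,0,0,0,0,5,-1.5,0.3,0,0,0,0,5,-1.5,0.3,0,0,0,0,20,-1.5,0.3,0,0,0,0,35,-1.5,0.3,0,0,0,0,35,-1.5,0.3,0,0,0,0,35,-1.5,0.3,20,0,0,0,35,-1.5,0.3,50,0,0,0,35,-1.5,0.3,85,0,0,0,35,-1.5,0.3,120,0,0,0,35,-20,0,120,0,0,0,50,-60,0,120,0,0,0,50,-110,0,120,0,0,0,50,-130,0,120,0,0,0,50,-130,0,120,0,0,0,50]'

```text
clock: 12.3
tcp_pos: [0.4126, 0.1605, 0.3321]
eef_rot: [0.764, 0.645, -0.001, -0.001]
ft_force: [0.4, -0.2, 0.2]
grip_width: 0.0493
finger_force: 0.0
```

```bash
python3 - <<'E'
from h import *
n="side"; im,d=ctrl.snapshot(n); x,y=210,170; cv2.imwrite("pics/s4.png",cv2.resize(im[y:y+120,x:x+160],(800,600),interpolation=cv2.INTER_CUBIC)[...,::-1])
im2,d2=ctrl.snapshot("top"); cv2.imwrite("pics/t4.png",cv2.resize(im2[195:335,200:360],(686,600),interpolation=cv2.INTER_CUBIC)[...,::-1])
for c in ["side","top"]: print([(np.round(b["bbox"],1).tolist(),round(b["p"],2)) for b in ctrl.look_for("jaw_knob",c)[:2]])
s=ctrl.get_state(); print(s["clock"],s["tcp_pos"],s["eef_rot"],s["ft_force"])
E
```

```text
[([247.0, 238.9, 22.4, 19.4], 0.82)]
[]
12.5 [0.41793691 0.16055197 0.33252906] [0.76481831 0.64424303 0.00161794 0.00111538] [ 0.43912021  0.09643352 -1.00001464]
```

View pics/s4.png

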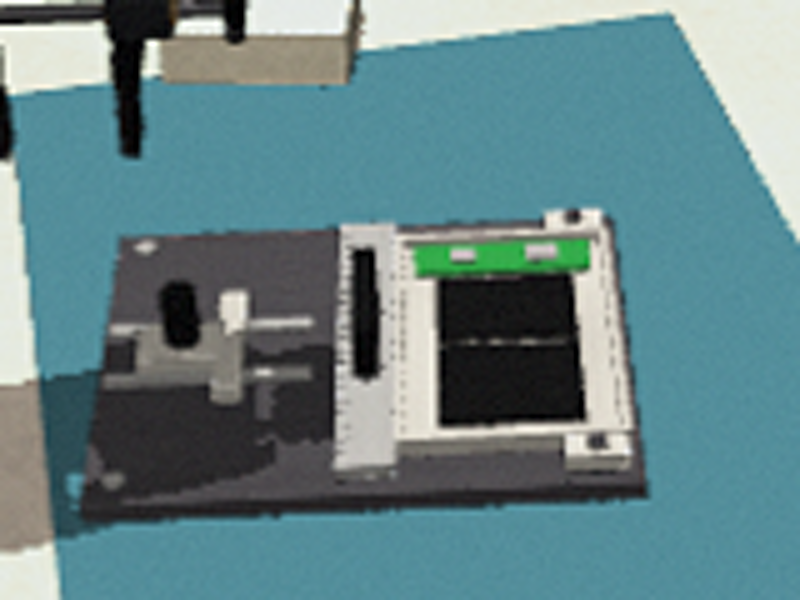

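View pics/t4.png

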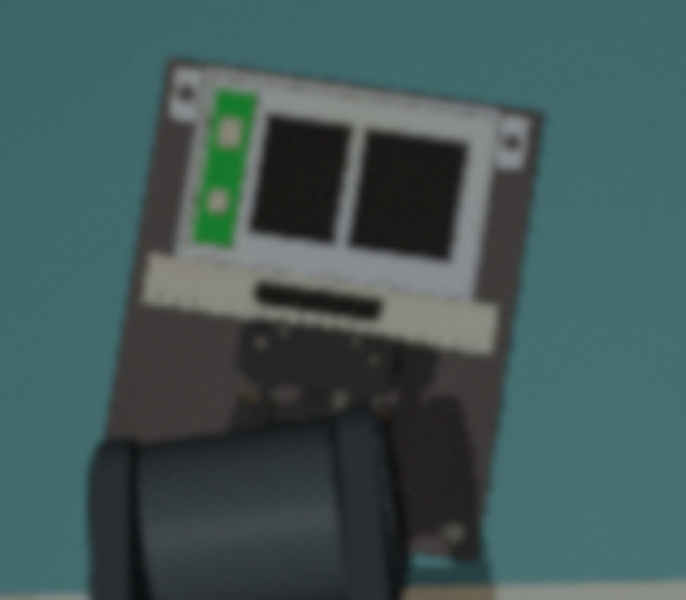

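The straightedge is flush on the frame side: side view blade (335–395, 225–470). In the top view it overhangs both frame corners, with blade 142–498 against frame 175–478. The jaw knob is still at (180,313) in the side crop. I'll go to the knob now.

>>> send_rows --steps '[20,8,0,0,0,0,45,38,15.5,0,0,0,0,45,38,15.5,-20,0,0,0,45,38,15.5,-50,0,0,0,45,38,15.5,-65,0,0,0,45,38,15.5,-65,0,0,0,45,38,15.5,-65,0,0,0,45]'

```text
clock: 13.2
tcp_pos: [0.455, 0.176, 0.267]
eef_rot: [0.765, 0.644, 0.0, 0.0]
ft_force: [0.0, -0.0, 0.3]
grip_width: 0.0451
finger_force: 0.0
```

```bash
python3 - <<'E'
from h import *
n="side"; im,d=ctrl.snapshot(n); x,y=210,170; cv2.imwrite("pics/s5.png",cv2.resize(im[y:y+120,x:x+160],(800,600),interpolation=cv2.INTER_CUBIC)[...,::-1])
s=ctrl.get_state(); print(s["clock"],s["tcp_pos"],s["eef_rot"],s["ft_force"])
p=s["tcp_pos"]
for z in (.052,p[2]-.1822): print(z,((proj(n,[[p[0],p[1],z]])-[x,y])*5).round())
E
```

```text
13.25 [0.45493467 0.17605466 0.26753595] [7.64789779e-01 6.44279175e-01 8.20166931e-04 5.16050454e-04] [-0.49160217 -0.62077597 -0.11678945]
0.052 [[179. 291.]]
0.08533595216956838 [[172. 234.]]
```

View pics/s5.png

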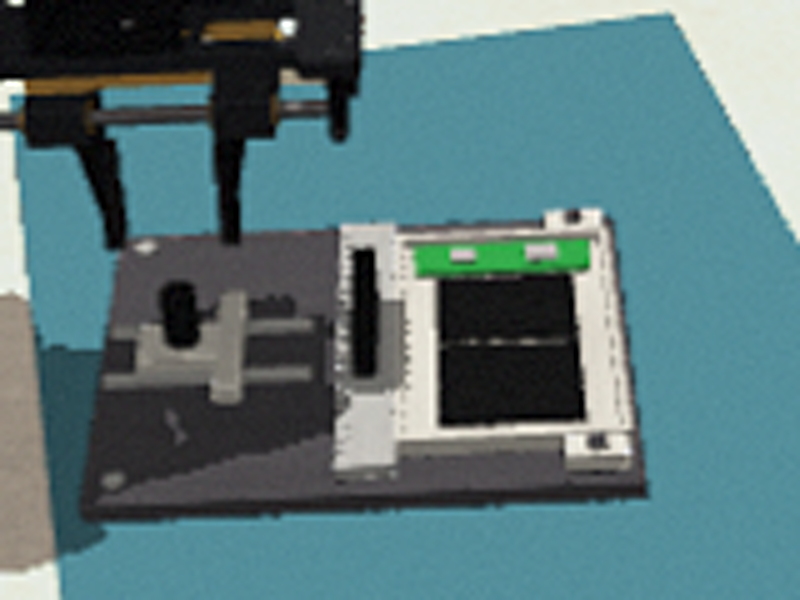

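The fingers straddle the knob column. The knob top is at about (179,290) and I predicted (179,291), so I'll descend and grip.

>>> send_rows --steps '[0,0,-20,0,0,0,45,0,0,-40,0,0,0,45,0,0,-53,0,0,0,45,0,0,-53,0,0,0,35,0,0,-53,0,0,0,24,0,0,-53,0,0,0,10,0,0,-53,0,0,0,10,0,0,-53,0,0,0,10]' --squeeze 20

```text
clock: 14.05
tcp_pos: [0.4535, 0.1762, 0.215]
eef_rot: [0.765, 0.644, 0.0, 0.0]
ft_force: [-1.8, 0.5, 4.2]
grip_width: 0.0173
finger_force: 20.0
```

>>> send_rows --steps '[3,-0.5,0,0,0,0,10,8,-1.4,0,0,0,0,10,13,-2.2,0,0,0,0,10,18,-3.1,0,0,0,0,10,23,-4,0,0,0,0,10,28,-4.8,0,0,0,0,10,33,-5.7,0,0,0,0,10,36,-6.2,0,0,0,0,10,38,-6.5,0,0,0,0,10,38,-6.5,0,0,0,0,10]'

```text
clock: 15.05
tcp_pos: [0.4917, 0.1696, 0.2149]
eef_rot: [0.765, 0.644, 0.0, -0.0]
ft_force: [-1.6, 0.0, 6.3]
grip_width: 0.0174
finger_force: 20.0
```

>>> send_rows --steps '[1,-0.2,0,0,0,0,10,2,-0.3,0,0,0,0,10,2,-0.3,0,0,0,0,10]'

```text
clock: 15.35
tcp_pos: [0.4934, 0.1693, 0.2149]
eef_rot: [0.765, 0.644, -0.0, -0.0]
ft_force: [-2.3, 0.6, 5.4]
grip_width: 0.0172
finger_force: 20.0
```

>>> send_rows --steps '[1,-0.2,0,0,0,0,10,2,-0.3,0,0,0,0,10,2,-0.3,0,0,0,0,10]'

```text
clock: 15.65
tcp_pos: [0.4954, 0.169, 0.2149]
eef_rot: [0.765, 0.644, -0.0, -0.0]
ft_force: [-1.6, -0.9, 5.2]
grip_width: 0.0176
finger_force: 20.0
```

>>> send_rows --steps '[0.5,-0.1,0,0,0,0,10,1.5,-0.3,0,0,0,0,10,1.5,-0.3,0,0,0,0,10]'

```text
clock: 15.95
tcp_pos: [0.4969, 0.1687, 0.2149]
eef_rot: [0.765, 0.644, -0.0, -0.0]
ft_force: [-2.4, 0.2, 5.9]
grip_width: 0.0171
finger_force: 20.0
```

>>> send_rows --steps '[0.5,-0.1,0,0,0,0,10,1.5,-0.3,0,0,0,0,10,1.5,-0.3,0,0,0,0,10]'

```text
clock: 16.25
tcp_pos: [0.4978, 0.1686, 0.2149]
eef_rot: [0.765, 0.644, -0.001, -0.001]
ft_force: [-3.3, 1.7, 7.7]
grip_width: 0.0172
finger_force: 20.0
```

>>> send_rows --steps '[1,-0.2,0,0,0,0,10,1.5,-0.3,0,0,0,0,10,1.5,-0.3,0,0,0,0,10]'

```text
clock: 16.55
tcp_pos: [0.4983, 0.1685, 0.2149]
eef_rot: [0.765, 0.644, -0.002, -0.002]
ft_force: [-5.4, 3.1, 9.2]
grip_width: 0.0175
finger_force: 20.0
```

>>> send_rows --steps '[1,-0.2,0,0,0,0,10,1.5,-0.3,0,0,0,0,10,1.5,-0.3,0,0,0,0,10]'

```text
clock: 16.85
tcp_pos: [0.4988, 0.1684, 0.2149]
eef_rot: [0.765, 0.644, -0.003, -0.003]
ft_force: [-7.0, 3.4, 11.6]
grip_width: 0.0175
finger_force: 20.0
```

>>> send_rows --steps '[1,-0.2,0,0,0,0,10,2,-0.3,0,0,0,0,10,3,-0.5,0,0,0,0,10,3,-0.5,0,0,0,0,10]'

```text
clock: 17.25
tcp_pos: [0.4999, 0.1683, 0.2148]
eef_rot: [0.765, 0.644, -0.005, -0.005]
ft_force: [-11.9, 6.4, 15.4]
grip_width: 0.0173
finger_force: 20.1
```

>>> send_rows --steps '[-2,0.3,0,0,0,0,10,-4,0.7,0,0,0,0,10,-4,0.7,0,0,0,0,20,-4,0.7,0,0,0,0,30,-4,0.7,0,0,0,0,30,-4,0.7,0,0,0,0,30,-4,0.7,15,0,0,0,30,-4,0.7,40,0,0,0,30,-4,0.7,80,0,0,0,30,-4,0.7,120,0,0,0,30,-30,20,120,0,0,0,30,-60,60,120,0,0,0,30,-80,100,120,0,0,0,30,-80,145,120,0,0,0,30,-80,190,120,0,0,0,30,-80,230,120,0,0,0,30,-80,230,120,0,0,0,30]'

```text
clock: 18.95
tcp_pos: [0.4252, 0.4017, 0.3345]
eef_rot: [0.763, 0.646, 0.003, -0.0]
ft_force: [0.4, -0.2, 0.1]
grip_width: 0.0302
finger_force: 0.0
```

```bash
python3 - <<'E'
from h import *
n="side"; im,d=ctrl.snapshot(n); x,y=210,170; a=cv2.resize(im[y:y+120,x:x+160],(400,300),interpolation=cv2.INTER_CUBIC)
im2,d2=ctrl.snapshot("top"); b=cv2.resize(im2[205:325,200:360],(400,300),interpolation=cv2.INTER_CUBIC)
cv2.imwrite("pics/f.png",cv2.resize(np.hstack([a,b]),(800,300))[...,::-1])
s=ctrl.get_state(); print(s["clock"],s["tcp_pos"],s["ft_force"])
E
```

```text
19.05 [0.42471485 0.39782664 0.33383816] [ 0.80177555 -0.97766027  0.17294833]
```

View pics/f.png

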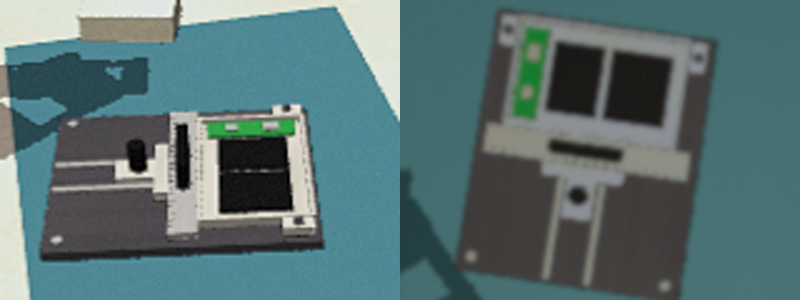

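The nose bears on the blade in both views: nose (162,168) against blade (183,172) in the side view, nose (582,170) in the top view. The back-off before release could have eased it slightly, so I'll press the knob once from behind with closed fingers, which cannot pull it.

>>> send_rows --steps '[5,-40,0,0,0,0,0,10,-85,0,0,0,0,0,20,-130,0,0,0,0,0,30,-175,0,0,0,0,0,37,-210,0,0,0,0,0,39,-223.5,0,0,0,0,0,39,-223.5,-30,0,0,0,0,39,-223.5,-70,0,0,0,0,39,-223.5,-105,0,0,0,0,39,-223.5,-118,0,0,0,0,39,-223.5,-118,0,0,0,0,39,-223.5,-118,0,0,0,0]'

```text
clock: 20.25
tcp_pos: [0.4637, 0.1736, 0.2163]
eef_rot: [0.765, 0.644, -0.0, -0.0]
ft_force: [0.2, 0.2, 0.6]
grip_width: 0.0005
finger_force: 0.0
```

>>> send_rows --steps '[2,-0.3,0,0,0,0,0,4,-0.7,0,0,0,0,0,6,-1,0,0,0,0,0,6,-1,0,0,0,0,0]'

```text
clock: 20.65
tcp_pos: [0.4704, 0.1728, 0.2168]
eef_rot: [0.765, 0.644, 0.001, 0.001]
ft_force: [0.3, -0.5, 0.4]
grip_width: 0.0001
finger_force: 0.0
```

>>> send_rows --steps '[1,-0.2,0,0,0,0,0,2,-0.3,0,0,0,0,0,3,-0.5,0,0,0,0,0,3,-0.5,0,0,0,0,0]'

```text
clock: 21.05
tcp_pos: [0.4729, 0.1722, 0.2161]
eef_rot: [0.765, 0.644, 0.0, 0.0]
ft_force: [1.0, -0.3, 0.1]
grip_width: 0.0004
finger_force: 0.0
```

>>> send_rows --steps '[1,-0.2,0,0,0,0,0,2,-0.3,0,0,0,0,0,3,-0.5,0,0,0,0,0,3,-0.5,0,0,0,0,0]'

```text
clock: 21.45
tcp_pos: [0.4759, 0.1717, 0.2162]
eef_rot: [0.765, 0.644, 0.0, 0.0]
ft_force: [0.4, 0.2, -0.8]
grip_width: 0.0001
finger_force: 0.0
```

>>> send_rows --steps '[1,-0.2,0,0,0,0,0,2,-0.3,0,0,0,0,0,2,-0.3,0,0,0,0,0]'

```text
clock: 21.75
tcp_pos: [0.478, 0.1714, 0.2162]
eef_rot: [0.765, 0.644, 0.0, 0.0]
ft_force: [-0.1, -0.1, 0.1]
grip_width: 0.0006
finger_force: 0.0
```

>>> send_rows --steps '[1,-0.2,0,0,0,0,0,2,-0.3,0,0,0,0,0,2,-0.3,0,0,0,0,0]'

```text
clock: 22.05
tcp_pos: [0.4795, 0.1711, 0.2161]
eef_rot: [0.765, 0.644, -0.0, -0.0]
ft_force: [-0.7, 0.1, 0.3]
grip_width: 0.0003
finger_force: 0.4
```

>>> send_rows --steps '[0.5,-0.1,0,0,0,0,0,1,-0.2,0,0,0,0,0,1,-0.2,0,0,0,0,0]'

```text
clock: 22.35
tcp_pos: [0.4799, 0.1711, 0.216]
eef_rot: [0.765, 0.644, -0.001, -0.001]
ft_force: [-2.0, 0.6, 3.4]
grip_width: 0.0005
finger_force: 1.8
```

>>> send_rows --steps '[0.5,-0.1,0,0,0,0,0,1,-0.2,0,0,0,0,0,1,-0.2,0,0,0,0,0]'

```text
clock: 22.65
tcp_pos: [0.4803, 0.171, 0.216]
eef_rot: [0.765, 0.644, -0.002, -0.001]
ft_force: [-4.7, 2.7, 3.5]
grip_width: 0.0004
finger_force: 2.8
```

>>> send_rows --steps '[0.5,-0.1,0,0,0,0,0,1,-0.2,0,0,0,0,0,1,-0.2,0,0,0,0,0]'

```text
clock: 22.95
tcp_pos: [0.4806, 0.1709, 0.216]
eef_rot: [0.765, 0.644, -0.002, -0.002]
ft_force: [-5.9, 3.9, 4.6]
grip_width: 0.0002
finger_force: 3.5
```

The push meets solid resistance well above the jaw's sliding force, so the nose is bearing. I'll retreat and hand in.

>>> send_rows --steps '[-3,0.5,0,0,0,0,0,-10,1.7,0,0,0,0,0,-16,2.7,0,0,0,0,0,-16,2.7,30,0,0,0,0,-16,2.7,70,0,0,0,0,-16,2.7,110,0,0,0,0,-30,2.7,130,0,0,0,0,-50,10,130,0,0,0,0,-60,50,130,0,0,0,0,-60,95,130,0,0,0,0,-60,140,130,0,0,0,0,-60,180,130,0,0,0,0,-60,200,130,0,0,0,0,-60,200,130,0,0,0,0,-60,200,130,0,0,0,0]'

```text
clock: 24.45
tcp_pos: [0.4223, 0.3704, 0.3459]
eef_rot: [0.764, 0.645, -0.0, 0.0]
ft_force: [-0.1, -0.6, -0.9]
grip_width: 0.0007
finger_force: 0.0
```

```bash
python3 - <<'E'
from h import *
im,d=ctrl.snapshot("side"); x,y=210,170; a=im[y:y+120,x:x+160]
im2,d2=ctrl.snapshot("top"); b=im2[205:325,200:360]
cv2.imwrite("pics/f2.png",cv2.resize(np.hstack([a,b]),(800,300),interpolation=cv2.INTER_CUBIC)[...,::-1])
E
```

```text
(no output)
```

View pics/f2.png

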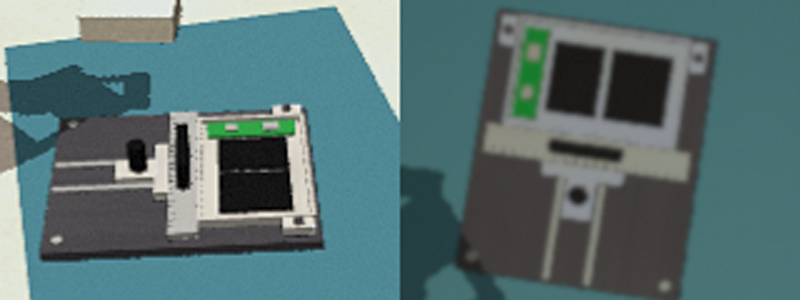

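The straightedge is flush along the frame (183,172) and the nose bears on it (162,168). The arm is clear.

```bash
python3 -c "
from bench import ctrl
print(ctrl.hand_in())"
```

```text
the job is handed in; nothing more can be done
None
```

The straightedge lies flush along the frame's long side and covers it corner to corner, with the jaw's nose bearing on it and the arm clear; the job was handed in at about 24.5 s of the 51 s allowed, and no verdict was returned.

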